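# Turn the cheese boards face up and dress them with slates

### The arm

A 6-joint arm with a two-finger parallel gripper is mounted at the origin on the work surface. World frame = base frame: x ahead of the robot, y to its left, z up, the work surface at z = 0. Lengths are in m, angles in degrees, forces in N, time in s.
With the tool pointing down it reaches from about 0.4 to 0.825 m from the base axis. Payload 7 kg.
Tool frame: the origin (TCP) lies on the front face of the gripper's body, between the roots of the fingers; the fingertips stand 66 mm ahead of it and the grasp point (between the pads) lies 47 mm ahead of it; z points along the fingers, y is the line along which they close (so a half turn about z gives the same grasp; the last joint's range is limited). The gripper opens to 88 mm and grips with 3 to 60 N. Pads are 19 mm wide; open, the fingers measure 130 mm over their backs; the gripper's body (78 mm by 193 mm) begins 47 mm behind the grasp point.
Start: joints at [79.59, 20.546, 0.682, 0, -70.136, -16.507], TCP at [0.306, 0.602, 0.292] pointing down, gripper open.
Joint ranges: [-176.03, 176.03], [-82.01, 121.73], [-58.28, 71.71], [-173.87, 95.51], [-174.79, -0.11], [-173.66, 173.66]. Speed limits (degrees/s): [136.94, 136.94, 172.46, 180, 180, 180].

### API

Orientations are given as [roll, pitch, yaw] about the fixed x, y, z axes, in that order (R = Rz(yaw) Ry(pitch) Rx(roll)).
In Python, from plant import ctrl gives the robot as it stands.
- The arm moves only by the tool send_rows, never from a script. Its argument "deltas" is a list of rows, each a list of 2 entries, a list of its own where there are three numbers: the shift along the tool's x, y, z each as a share of 800 mm, from -1 to 1, then the turn about the tool's z as a share of 90 degrees, from -1 to 1. A call has exactly 5 rows; each row is the pose to reach, as a shift and turn from the pose commanded when the call began, along the tool's axes at that moment; what a row does not reach only later rows make up. A row lasts 1/12 s, in which the tool goes at most 41.7 mm and 7.16 degrees, less where a joint would pass 70% of its speed; a pose out of reach is approached as far as the arm can. A call with a number of a shift or a turn outside -1 to 1 is refused whole. A call with a gripper value outside its range is refused whole. "gripper" is the opening, from 0 (shut) to 1 (fully open), set as the call begins (left out, the last holds). The fingers move at their own pace and stop on an object; the grip force is fixed at half the most. Time passes only in rows, so rows that repeat a pose let the fingers close, or fill a call up. It gives the time, the measured TCP pose, the force, the opening and the grip force at its end, in the units of the state.
- ctrl.get_obs(): the state, without advancing time (a new reading comes with each control period).
- ctrl.snapshot(name): name is "scene" or "top" or "wrist"; returns a dict with "color" (480x640x3 uint8, red, green, blue), "vertical_fov" (degrees; the focal length in pixels is half the picture's height over the tangent of half this angle, whatever the lens; pixels are square), "cx", "cy" (the principal point, pixels), "k1" (the pictures are not rectified: a ray, as slopes to the right and down, at radius r is drawn at 1 + k1 r^2 times it, then the intrinsics apply), "rvec" (rotation vector, rad) and "tvec" (3), from world to camera coordinates, as OpenCV has them. Camera axes: x right, y down, z forward; pixel columns grow to the right and rows downward; lengths in m; the calibration is good to about 2 mm. A picture is of the moment at which its call begins. There is no depth.
- ctrl.close_job(): hands the job in; it is judged then, once.
Trained networks look in a picture, given as the dict that the camera call returned (one of the last four; its "shot" number tells which), for a name from the list of things; names that differ only in an ending like _2 or _b are one class to them, and where a whole thing is asked for, a point or a joint stands for the part that bears it (a point fixed in the world has none). Each returns a list of dicts, best first, with "conf" (0 to 1); they miss things now and then, are a little off and sometimes report something else, mostly with a low value. They report only what shows in the picture. A call takes as long as a camera call. They do not tell look-alikes from the thing itself.
- ctrl.boxes_of(picture, thing): "xy" ([column, row] as shares, 0 to 1, of the picture: columns of its width, rows of its height, amid what is visible of it).
- ctrl.cut_out(picture, thing): "pixels" (480x640 bool, what is visible of it) and "xy" ([column, row] as shares, 0 to 1, of the picture: columns of its width, rows of its height, amid what is visible of it).
The state is a dict: "clock": time; "joint_pos": joint angles; "qvel": joint speeds; "tau": joint torques, N m; "tool_pos": TCP position; "orientation": TCP orientation; "force": force on the tool from outside, world axes, zero at the start; "moment": the same for the moment, N m; "opening": finger opening in m; "gripper_force": force on a finger pad.
Only numpy, scipy, OpenCV 4.12 (cv2) and the standard library are available. Lean on these libraries where they do the work, as an engineer would, in place of code of your own. Each camera call takes 0.05 s, during which the arm holds its last target. There are 200 camera calls.

### The job

Get the cheese boards ready for the wine tasting. Turn over every wooden board so that it lies flat on the counter, cork underside down and face up (slide it up against the sloping stone ledge until it leans there, then tip it back), and draw slates upward out of the slotted holder and lay one flat in the middle of each board. Leave any spare slate standing in the holder and do not knock over the wine glass by the ledge.

Things in the scene. Friction and masses are not known exactly. Their poses are not given: they have to be found in the camera images.
- ledge: fixed slippery dark grey stone ledge, 520 mm long (y), 105 deep (x), 56 high. Origin: middle of its front bottom edge; x points into it, off the robot. Its front slopes up from that edge at 60 degrees to the flat top. A board pushed squarely at its near edge (5 to 10 N) climbs and stays leaning flush, top edge 90 mm up, some 30 clear of the ledge; pulled back by that edge past vertical it falls over.
- board1: square wooden board, 100 x 100 x 12 mm, bevelled edges, 0.1 kg, too wide to grip across. One side is the face (wood, thin dark inlaid line near the edges), the other the underside (cork sheet, four black pads, flush). Origin at its centre; z points out of the cork: up as it lies at the start (wrong side up), down once face up. x, y along its sides. Of the three, two or three are there; an absent one reads None.
- board2: square wooden board, 100 x 100 x 12 mm, bevelled edges, 0.1 kg, too wide to grip across. One side is the face (wood, thin dark inlaid line near the edges), the other the underside (cork sheet, four black pads, flush). Origin at its centre; z points out of the cork: up as it lies at the start (wrong side up), down once face up. x, y along its sides. Of the three, two or three are there; an absent one reads None.
- board3: square wooden board, 100 x 100 x 12 mm, bevelled edges, 0.1 kg, too wide to grip across. One side is the face (wood, thin dark inlaid line near the edges), the other the underside (cork sheet, four black pads, flush). Origin at its centre; z points out of the cork: up as it lies at the start (wrong side up), down once face up. x, y along its sides. Of the three, two or three are there; an absent one reads None.
- rack: fixed light wooden slotted holder, 150 mm (x) x 76 mm (y), 46 mm high. Origin at the centre of its underside, on the counter. Three slots run across it along y, open at the top and both ends, at x = -45, 0 and +45 mm, each 11 mm wide, floor 10 mm above the counter. It stands to the left or to the right of the boards.
- slate1: thin dark slate plate, 90 mm long x 60 mm wide x 8 mm thick, 0.115 kg, both faces alike. Origin at its centre; z along its 90 mm length, y across its 60 mm width (may be gripped by these two side edges), x through its 8 mm thickness. It starts on end in a slot of the holder, z up, its centre 55 mm and its top edge 100 mm above the counter.
- slate2: thin dark slate plate, 90 mm long x 60 mm wide x 8 mm thick, 0.115 kg, both faces alike. Origin at its centre; z along its 90 mm length, y across its 60 mm width (may be gripped by these two side edges), x through its 8 mm thickness. It starts on end in a slot of the holder, z up, its centre 55 mm and its top edge 100 mm above the counter.
- slate3: thin dark slate plate, 90 mm long x 60 mm wide x 8 mm thick, 0.115 kg, both faces alike. Origin at its centre; z along its 90 mm length, y across its 60 mm width (may be gripped by these two side edges), x through its 8 mm thickness. It starts on end in a slot of the holder, z up, its centre 55 mm and its top edge 100 mm above the counter.
- glass: stemless wine glass, 84 mm across, 105 mm high, near the left end of the ledge; origin at the centre of its foot. Bystander.
Mind the look-alikes: they are no part of the job. What is shaped like the board3 but green or red is not meant.

How it is judged:
By the outcome, as a careful person would: the job done as asked, in the order asked, and still so for the second after the job is handed in, with the robot touching nothing.
Of board1, board2, board3 only 2 to 3 are there at a start; the rules pass over those that are not, and their reading is None.
At some moment in a run one of board1, board2, board3 may be knocked a few centimetres aside while the robot is not near it.
Once in a run the grip may slacken for a moment while it holds something.
It also fails if it takes over 210 s, if anything falls off the work surface, if the arm or the gripper's body presses on something with over 40 N, if the wrist force passes 120 N, or if a joint passes its speed limit or range.

## Working session

There is one attempt and no reset: what is moved stays moved. The work goes in short steps, Python scripts to look and compute and a tool call to move; the robot and the scene stay as the last step left them, time stands still between calls to the robot, and variables do not carry over. Pictures are saved under pics/ and viewed, at most 14 in all, crops included, and the job is handed in when it is done.

Besides the shell and the picture viewer there is one more tool, called after "Request:" as a command line: name --argument value ..., lists and objects as JSON in quotes. send_rows: Moves the arm, as the interface text tells. Shift numbers are shares of 800 mm and turn numbers shares of 90 degrees, none past 1 either way. Its arguments: {"type":"object","properties":{"deltas":{"type":"array","items":{"type":"array"}},"gripper":{"type":"number"}},"required":["deltas"]}

```bash
ls; mkdir -p pics
cat > h.py <<'E'
import numpy as np, cv2
from plant import ctrl
from scipy.spatial.transform import Rotation as Ro
def K(s):
    f=240/np.tan(np.radians(s["vertical_fov"])/2); return np.array([[f,0,s["cx"]],[0,f,s["cy"]],[0,0,1.]])
def D(s): return np.array([s["k1"],0,0,0,0.])
def px2w(s,uv,z):
    R=cv2.Rodrigues(np.array(s["rvec"],float))[0]; t=np.array(s["tvec"],float).ravel()
    n=cv2.undistortPoints(np.array(uv,float).reshape(-1,1,2),K(s),D(s)).reshape(-1,2)
    d=np.c_[n,np.ones(len(n))]@R; c=-R.T@t
    return c+d*((z-c[2])/d[:,2])[:,None]
def w2px(s,P): return cv2.projectPoints(np.array(P,float).reshape(-1,1,3),np.array(s["rvec"],float),np.array(s["tvec"],float),K(s),D(s))[0].reshape(-1,2)
def save(s,n,crop=None,f=1):
    im=s["color"][:,:,::-1]
    if crop: a,b,c,d=crop; im=im[b:d,a:c]
    cv2.imwrite("pics/"+n+".png",cv2.resize(im,None,fx=f,fy=f,interpolation=cv2.INTER_CUBIC))
def cuts(s,thing,z):
    for o in ctrl.cut_out(s,thing):
        m=o["pixels"].astype(np.uint8)
        c=max(cv2.findContours(m,0,2)[0],key=cv2.contourArea)
        r=cv2.minAreaRect(px2w(s,c.reshape(-1,2),z)[:,:2].astype(np.float32)*1000)
        col=s["color"][m>0].mean(0).round()
        print(thing,round(o["conf"],2),"px",(np.array(o["xy"])*[640,480]).round(),"n",m.sum(),"rect",np.round(r[0]),np.round(r[1]),round(r[2],1),col)
E
python3 - <<'E'
from h import *
print({k:np.round(v,3).tolist() if not isinstance(v,(str,)) else v for k,v in ctrl.get_obs().items()})
s=ctrl.snapshot("top"); save(s,"top0"); print(px2w(s,[[0,0],[639,479]],0))
for t,z in [("board1",.012),("rack",.046),("slate1",.1),("glass",.1),("ledge",.056)]: cuts(s,t,z)
s=ctrl.snapshot("scene"); save(s,"scene0")
R=cv2.Rodrigues(np.array(s["rvec"],float))[0];print(-R.T@np.array(s["tvec"]).ravel())
E
```

```text
pics
{'clock': 0.0, 'joint_pos': [79.588, 20.591, 0.634, -0.021, -70.136, -16.505], 'qvel': [0.054, -0.02, -0.032, 0.021, -0.092, 0.013], 'tau': [-0.001, -58.271, 29.306, 6.997, 0.007, -0.0], 'tool_pos': [0.305, 0.602, 0.291], 'orientation': [179.905, -0.008, -26.924], 'force': [0.406, -1.134, 0.438], 'moment': [-0.05, -0.044, -0.04], 'gripper_force': 0.0, 'opening': 0.087}
[[ 1.17295675  1.03634508  0.        ]
 [-0.10993276 -0.76630738  0.        ]]
board1 0.94 px [133. 261.] n 1385 rect [434. 594.] [103. 101.] 74.4 [110.  24.  22.]
board1 0.8 px [246. 317.] n 1400 rect [292. 282.] [101.  99.] 16.1 [29. 88. 41.]
board1 0.76 px [360. 228.] n 1393 rect [543. -11.] [102.  99.] 1.5 [102.  73.  44.]
board1 0.67 px [207. 256.] n 126 rect [455. 401.] [73. 13.] 85.6 [42. 36. 30.]
board1 0.66 px [311. 226.] n 1371 rect [543. 121.] [102. 103.] 9.7 [102.  73.  43.]
rack 0.79 px [209. 239.] n 1403 rect [497. 386.] [ 87. 154.] 87.3 [91. 69. 47.]
slate1 0.71 px [207. 236.] n 141 rect [493. 383.] [75. 13.] 85.8 [39. 33. 28.]
slate1 0.54 px [206. 256.] n 146 rect [448. 383.] [70. 15.] 84.0 [44. 37. 30.]
slate1 0.47 px [208. 219.] n 158 rect [538. 386.] [73. 15.] 87.1 [39. 35. 31.]
ledge 0.74 px [362. 179.] n 8127 rect [666.  -9.] [115. 519.] 3.0 [48. 45. 43.]
ledge 0.47 px [210. 219.] n 132 rect [543. 394.] [72. 14.] 85.2 [34. 30. 26.]
[1.17636321 0.24076293 1.16366425]
```

View pics/top0.png

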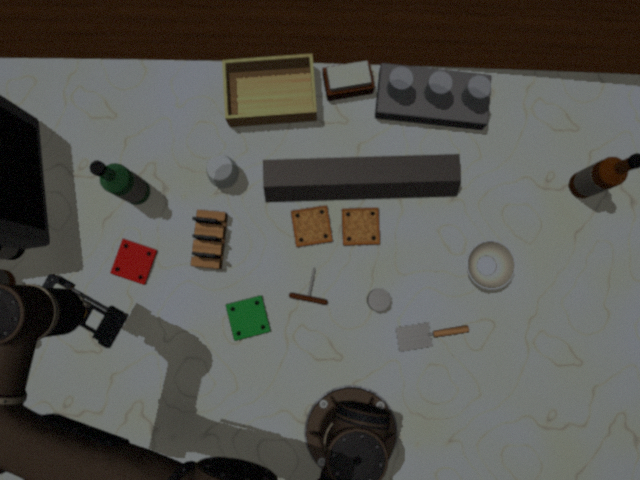

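View pics/scene0.png

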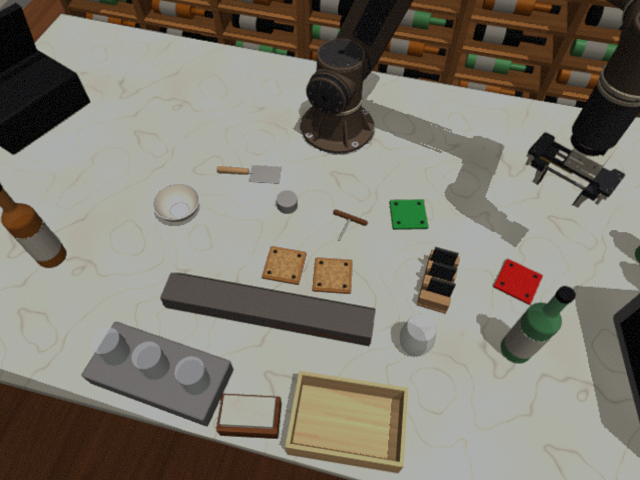

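The top view shows two cork-up boards at px (311,226) and (360,228). The ledge is above them and the rack with three slates is at (209,239). The glass is at (222,171). The red and green squares are look-alikes, so only two boards are present. Next I'll measure the ledge front line.

```bash
cat >> h.py <<'E'
def go(x,y,z,yaw=None):
    "shares from current measured pose to world target (m, deg)"
    o=ctrl.get_obs(); p=np.array(o["tool_pos"]); yw=np.radians(o["orientation"][2])
    d=np.array([x,y,z])-p; c,s=np.cos(yw),np.sin(yw)
    t=0 if yaw is None else -(yaw-o["orientation"][2])/90
    print("t",round(o["clock"],1),"shares",np.round([(c*d[0]+s*d[1])/.8,(s*d[0]-c*d[1])/.8,-d[2]/.8],4),"turn",round(t,3),"rows>=",round(np.linalg.norm(d)/.0417,1))
E
python3 - <<'E'
from h import *
s=ctrl.snapshot("top")
o=[o for o in ctrl.cut_out(s,"ledge") if o["pixels"].sum()>4000][0]; m=o["pixels"]
cs=np.arange(275,452,4); 
bot=px2w(s,[[c,np.where(m[:,c])[0].max()+.5] for c in cs],0); top=px2w(s,[[c,np.where(m[:,c])[0].min()-.5] for c in cs],.056)
for n,q in(("front",bot),("back",top)):
    k=np.polyfit(q[:,1],q[:,0],1); print(n,"x=",k[1],"+y*",k[0],"yaw",-np.degrees(np.arctan(k[0])),"res",np.std(q[:,0]-np.polyval(k,q[:,1])))
xs=np.where(m.any(0))[0]; print(px2w(s,[[xs.min(),190],[xs.max(),190]],.03))
s2=ctrl.snapshot("scene")
for t,z in [("board1",.012),("glass",0),("rack",.046),("slate1",.1)]: cuts(s2,t,z)
print(px2w(s2,[[417,350]],0)); go(.43,-.0,.25,0); go(.45,-.01,.069,-1.5)
E
```

```text
front x= 0.6191926784459102 +y* -0.05997353189389996 yaw 3.432119289143826 res 0.0017976617885772123
back x= 0.7213511614650449 +y* -0.05334948883796754 yaw 3.0538055307608536 res 0.001593259199445852
[[ 0.63033816  0.25164646  0.03      ]
 [ 0.64490047 -0.27358548  0.03      ]]
board1 0.78 px [409. 211.] n 1086 rect [298. 281.] [109. 105.] 16.2 [ 42. 120.  57.]
board1 0.57 px [285. 265.] n 1234 rect [546. -10.] [105. 100.] 3.5 [148. 110.  68.]
board1 0.57 px [518. 278.] n 1381 rect [436. 591.] [104. 105.] 72.8 [158.  32.  27.]
glass 0.59 px [418. 334.] n 1245 rect [646. 364.] [ 88. 114.] 59.2 [137. 139. 135.]
rack 0.97 px [431. 298.] n 850 rect [510. 386.] [ 79. 171.] 87.2 [116.  91.  64.]
slate1 0.86 px [438. 285.] n 390 rect [557. 387.] [63. 44.] 83.7 [31. 29. 27.]
slate1 0.83 px [441. 270.] n 369 rect [515. 384.] [60. 45.] 82.9 [24. 23. 22.]
slate1 0.73 px [444. 257.] n 317 rect [470. 384.] [60. 41.] 86.9 [22. 22. 22.]
[[0.68723521 0.36691405 0.        ]]
t 0.7 shares [0.4792 0.6004 0.0527] turn -0.299 rows>= 14.8
t 0.7 shares [0.5072 0.6002 0.279 ] turn -0.282 rows>= 16.0
```

```bash
python3 -c "
from h import *
go(.455,-.016,.15,3.2)"
```

```text
t 0.7 shares [0.5162 0.6041 0.1777] turn -0.335 rows>= 15.6
```

Request:
send_rows --deltas '[[[0.516,0.604,0.178],-0.335],[[0.516,0.604,0.178],-0.335],[[0.516,0.604,0.178],-0.335],[[0.516,0.604,0.178],-0.335],[[0.516,0.604,0.178],-0.335]]' --gripper 0.5

```text
clock: 1.12
tool_pos: [0.3534, 0.4024, 0.2463]
orientation: [-180.0, -0.0, 3.7]
force: [0.2, 0.0, 0.5]
opening: 0.06
gripper_force: 0.0
```

```bash
python3 -c "
from h import *
go(.455,-.016,.15,3.2)"
```

```text
t 1.1 shares [0.0931 0.5301 0.1204] turn 0.005 rows>= 10.6
```

Request:
send_rows --deltas '[[[0.042,0.239,0.054],0.005],[[0.042,0.239,0.054],0.005],[[0.042,0.239,0.054],0.005],[[0.042,0.239,0.054],0.005],[[0.042,0.239,0.054],0.005]]'

```text
clock: 1.53
tool_pos: [0.3973, 0.2124, 0.2031]
orientation: [-180.0, 0.0, 2.8]
force: [0.5, 0.2, -0.5]
opening: 0.0437
gripper_force: 0.0
```

Request:
send_rows --deltas '[[[0.042,0.239,0.054],0],[[0.042,0.239,0.054],0],[[0.042,0.239,0.054],0],[[0.042,0.239,0.054],0],[[0.042,0.239,0.054],0]]'

```text
clock: 1.95
tool_pos: [0.4404, 0.0234, 0.16]
orientation: [-180.0, -0.0, 2.8]
force: [0.3, 0.0, -0.4]
opening: 0.0438
gripper_force: 0.0
```

```bash
python3 -c "
from h import *
go(.458,-.016,.0695,3.2)
s=ctrl.snapshot('top'); cuts(s,'board1',.012)"
```

```text
t 1.9 shares [0.0196 0.0503 0.1131] turn -0.005 rows>= 2.4
board1 0.97 px [360. 217.] n 540 rect [569.  -9.] [ 51. 102.] 1.0 [110.  80.  50.]
board1 0.88 px [133. 264.] n 1397 rect [432. 594.] [104. 101.] 73.4 [123.  28.  26.]
board1 0.8 px [236. 332.] n 268 rect [267. 319.] [101.  47.] 46.1 [41. 80. 45.]
board1 0.68 px [311. 226.] n 1265 rect [541. 120.] [101.  99.] 9.9 [115.  82.  49.]
```

Request:
send_rows --deltas '[[[0.02,0.05,0.05],-0.005],[[0.02,0.05,0.1],-0.005],[[0.02,0.05,0.113],-0.005],[[0.02,0.05,0.113],-0.005],[[0.02,0.05,0.113],-0.005]]'

```text
clock: 2.47
tool_pos: [0.4584, -0.0133, 0.0691]
orientation: [180.0, 0.1, 3.2]
force: [-0.4, -0.4, 0.2]
opening: 0.0438
gripper_force: 0.0
```

Request:
send_rows --deltas '[[[0.015,0,0],0],[[0.03,0,0],0],[[0.04,0,0],0],[[0.05,0,0],0],[[0.06,0,0],0]]'

```text
clock: 2.88
tool_pos: [0.5056, -0.0106, 0.0703]
orientation: [180.0, 0.1, 3.2]
force: [-8.8, 0.4, 11.7]
opening: 0.0438
gripper_force: 5.7
```

```bash
python3 -c "
from h import *
go(.600,-.008,.0695,3.2)
s=ctrl.snapshot('scene'); save(s,'s1',(200,200,400,350),3)"
```

```text
t 2.9 shares [0.118  0.0034 0.001 ] turn 0.0 rows>= 2.3
```

View pics/s1.png

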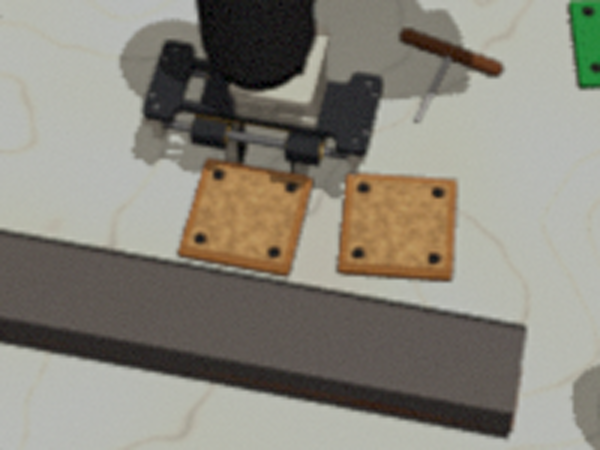

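Picture: the fingers are behind the left board and the board's far edge has reached the ledge foot. There is an upward force, so I'll back off, go lower and push again.

Request:
send_rows --deltas '[[[-0.012,0,0],0],[[-0.012,0,0],0],[[-0.012,0,0.003],0],[[-0.012,0,0.003],0],[[-0.012,0,0.003],0]]'

```text
clock: 3.35
tool_pos: [0.4967, -0.0111, 0.0674]
orientation: [-180.0, -0.0, 3.2]
force: [-0.2, 0.1, 0.6]
opening: 0.044
gripper_force: 0.0
```

Request:
send_rows --deltas '[[[0.005,0,0],0],[[0.01,0,0],0],[[0.014,0,0],0],[[0.018,0,0],0],[[0.022,0,0],0]]'

```text
clock: 3.77
tool_pos: [0.5132, -0.0106, 0.067]
orientation: [180.0, 0.2, 3.2]
force: [-2.8, -0.4, 0.4]
opening: 0.0439
gripper_force: 1.3
```

Request:
send_rows --deltas '[[[0.008,0,0],0],[[0.016,0,0],0],[[0.024,0,0],0],[[0.032,0,0],0],[[0.04,0,0],0]]'

```text
clock: 4.18
tool_pos: [0.5473, -0.0082, 0.0674]
orientation: [-180.0, -0.0, 3.2]
force: [-1.2, 0.3, -2.1]
opening: 0.0438
gripper_force: 0.4
```

```bash
python3 -c "
from h import *
go(.600,-.006,.067,3.2)
s=ctrl.snapshot('scene'); save(s,'s2',(200,200,400,350),3)"
```

```text
t 4.2 shares [0.066  0.0009 0.0005] turn 0.0 rows>= 1.3
```

View pics/s2.png

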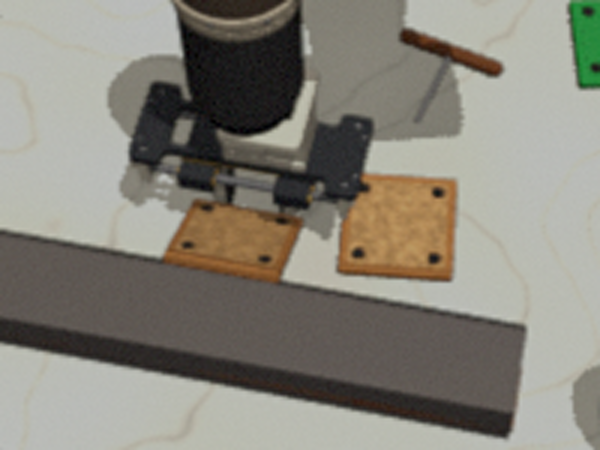

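The board is climbing the slope squarely, with its far edge at about (230,270) in the crop. I'll keep pushing.

Request:
send_rows --deltas '[[[0.008,0,0],0],[[0.016,0,0],0],[[0.024,0,0],0],[[0.032,0,0],0],[[0.038,0,0],0]]'

```text
clock: 4.65
tool_pos: [0.5776, -0.0065, 0.0674]
orientation: [-180.0, -0.0, 3.2]
force: [-0.9, 0.2, -0.6]
opening: 0.0439
gripper_force: 0.3
```

Request:
send_rows --deltas '[[[0.006,0,0],0],[[0.012,0,0],0],[[0.017,0,0],0],[[0.022,0,0],0],[[0.026,0,0],0]]'

```text
clock: 5.07
tool_pos: [0.5965, -0.0056, 0.0671]
orientation: [180.0, 0.2, 3.2]
force: [-11.7, 2.9, 6.7]
opening: 0.0443
gripper_force: 5.4
```

Request:
send_rows --deltas '[[[-0.02,0,0],0],[[-0.06,0,0],0],[[-0.09,0,0],0],[[-0.09,0,-0.05],0],[[-0.09,0,-0.1],0]]'

```text
clock: 5.48
tool_pos: [0.5227, -0.0102, 0.1465]
orientation: [179.9, 0.3, 3.2]
force: [3.1, 1.1, -0.2]
opening: 0.0438
gripper_force: 0.0
```

Request:
send_rows --deltas '[[[0,0,-0.05],0],[[0,0,-0.06],0],[[0,0,-0.06],0],[[0,0,-0.06],0],[[0,0,-0.06],0]]'

```text
clock: 5.9
tool_pos: [0.5251, -0.0096, 0.1948]
orientation: [-180.0, 0.0, 3.2]
force: [0.3, 0.1, -0.5]
opening: 0.0436
gripper_force: 0.0
```

```bash
python3 -c "
from h import *
go(.691,-.001,.19,3.2)
s=ctrl.snapshot('scene'); save(s,'s3',(200,200,400,350),3)"
```

```text
t 5.9 shares [0.2076 0.0009 0.0061] turn 0.0 rows>= 4.0
```

View pics/s3.png

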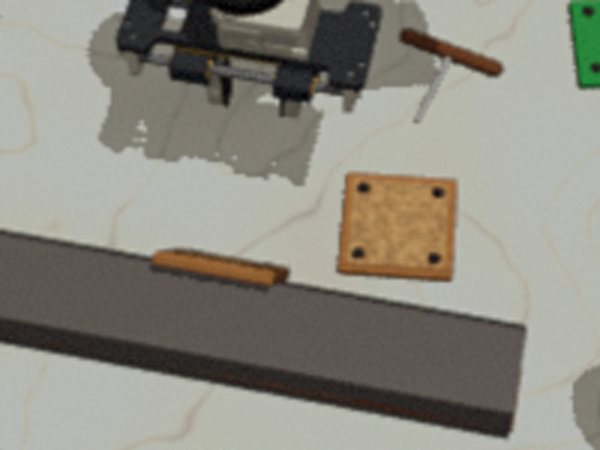

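The board leans flush with its top edge clear of the ledge, at (220,265) in the crop. Now I'll hook behind it and pull back.

Request:
send_rows --deltas '[[[0.208,0,0.005],0],[[0.208,0,0.005],0],[[0.208,0,0.005],0],[[0.208,0,0.005],0],[[0.208,0,0.005],0]]'

```text
clock: 6.37
tool_pos: [0.697, -0.0, 0.1866]
orientation: [179.9, 0.2, 3.2]
force: [1.4, -0.2, -0.6]
opening: 0.0436
gripper_force: 0.0
```

Request:
send_rows --deltas '[[[0,0,0.03],0],[[0,0,0.06],0],[[0,0,0.074],0],[[0,0,0.074],0],[[0,0,0.074],0]]'

```text
clock: 6.78
tool_pos: [0.6913, -0.0003, 0.1312]
orientation: [179.9, 0.1, 3.2]
force: [0.4, 0.9, 0.5]
opening: 0.0439
gripper_force: 0.0
```

Request:
send_rows --deltas '[[[-0.012,0,0],0],[[-0.024,0,0],0],[[-0.036,0,0],0],[[-0.048,0,0],0],[[-0.06,0,0],0]]'

```text
clock: 7.2
tool_pos: [0.6427, -0.0028, 0.1332]
orientation: [-180.0, -0.1, 3.2]
force: [-0.4, 0.2, -0.2]
opening: 0.044
gripper_force: 0.0
```

Request:
send_rows --deltas '[[[-0.012,0,0],0],[[-0.024,0,0],0],[[-0.036,0,0],0],[[-0.048,0,0],0],[[-0.06,0,0],0]]'

```text
clock: 7.62
tool_pos: [0.5948, -0.0056, 0.1322]
orientation: [180.0, 0.0, 3.2]
force: [0.2, 0.2, 0.4]
opening: 0.0435
gripper_force: 0.0
```

```bash
python3 -c "
from h import *
s=ctrl.snapshot('scene'); save(s,'s4',(200,200,400,350),3)"
```

```text
(no output)
```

View pics/s4.png

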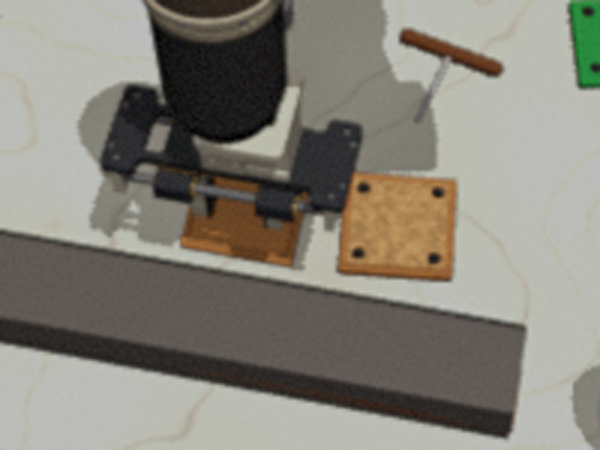

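The board fell over face up: the wood face shows at (245,225) in the crop. Next is the other board.

```bash
python3 -c "
from h import *
s=ctrl.snapshot('top'); cuts(s,'board1',.012)
go(.452,.115,.13,3.2)"
```

```text
board1 0.77 px [324. 229.] n 419 rect [536.  95.] [79. 52.] 12.7 [119.  86.  51.]
board1 0.77 px [246. 318.] n 1447 rect [292. 281.] [100. 102.] 16.1 [ 38. 105.  51.]
board1 0.61 px [132. 264.] n 1461 rect [432. 594.] [106. 104.] 71.3 [130.  34.  32.]
t 7.8 shares [-0.1703 -0.1606  0.0031] turn 0.001 rows>= 4.5
```

Request:
send_rows --deltas '[[[-0.17,-0.16,0.003],0],[[-0.17,-0.16,0.003],0],[[-0.17,-0.16,0.003],0],[[-0.17,-0.16,0.003],0],[[-0.17,-0.16,0.003],0]]'

```text
clock: 8.18
tool_pos: [0.4504, 0.116, 0.1298]
orientation: [-180.0, 0.0, 3.3]
force: [-0.1, 1.0, 0.6]
opening: 0.0437
gripper_force: 0.0
```

```bash
python3 -c "
from h import *
s=ctrl.snapshot('top'); cuts(s,'board1',.012); save(s,'t2',(220,160,420,310),3)
go(.456,.115,.067,3.2)"
```

```text
board1 0.88 px [316. 212.] n 323 rect [577. 120.] [106.  46.] 80.1 [104.  74.  44.]
board1 0.7 px [132. 262.] n 1410 rect [432. 593.] [105. 102.] 72.8 [124.  29.  27.]
board1 0.58 px [362. 223.] n 1419 rect [554. -12.] [103. 105.] 3.6 [111.  73.  42.]
t 8.3 shares [0.0058 0.002  0.079 ] turn 0.003 rows>= 1.5
```

View pics/t2.png

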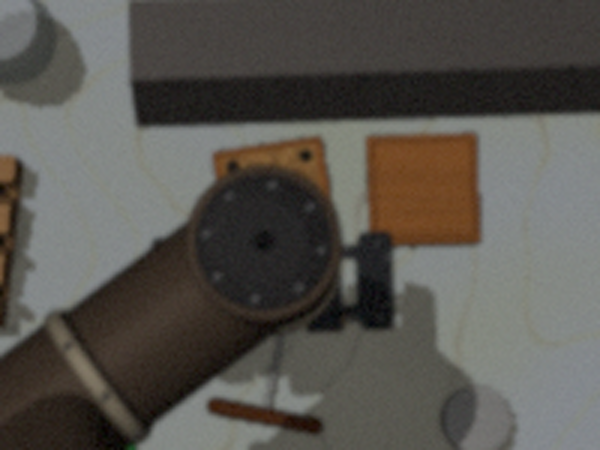

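Board A lies face up and square to the ledge, at crop (423,188). Board B is slightly turned, at about (270,170), and two-finger pushing should square it.

Request:
send_rows --deltas '[[[0.005,0,0.05],0],[[0.005,0,0.079],0],[[0.005,0,0.079],0],[[0.005,0,0.079],0],[[0.005,0,0.079],0]]'

```text
clock: 8.7
tool_pos: [0.4578, 0.1149, 0.0665]
orientation: [180.0, -0.0, 3.2]
force: [-0.4, -0.3, 0.0]
opening: 0.0436
gripper_force: 0.0
```

Request:
send_rows --deltas '[[[0.01,0,0],0],[[0.02,0,0],0],[[0.03,0,0],0],[[0.038,0,0],0],[[0.046,0,0],0]]'

```text
clock: 9.12
tool_pos: [0.4946, 0.1169, 0.0665]
orientation: [180.0, 0.0, 3.2]
force: [-1.4, -0.5, 1.0]
opening: 0.0437
gripper_force: 0.6
```

Request:
send_rows --deltas '[[[0.006,0,0],0],[[0.012,0,0],0],[[0.018,0,0],0],[[0.024,0,0],0],[[0.03,0,0],0]]'

```text
clock: 9.53
tool_pos: [0.5179, 0.1183, 0.0665]
orientation: [180.0, 0.0, 3.2]
force: [-0.5, -0.1, -0.8]
opening: 0.0438
gripper_force: 0.6
```

Request:
send_rows --deltas '[[[0.007,0,0],0],[[0.014,0,0],0],[[0.021,0,0],0],[[0.028,0,0],0],[[0.035,0,0],0]]'

```text
clock: 9.95
tool_pos: [0.5462, 0.1199, 0.0667]
orientation: [-180.0, -0.0, 3.2]
force: [-0.3, 0.2, 0.2]
opening: 0.044
gripper_force: 0.3
```

```bash
python3 -c "
from h import *
s=ctrl.snapshot('scene'); save(s,'s5',(240,200,400,320),3)
go(.588,.119,.067,3.2)"
```

```text
t 10.0 shares [ 0.0508  0.0044 -0.0003] turn 0.001 rows>= 1.0
```

View pics/s5.png

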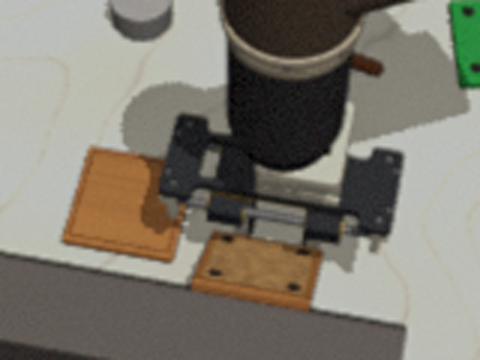

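Board B is climbing squarely, at crop (258,270). I'll finish the push, then back off.

Request:
send_rows --deltas '[[[0.008,0,0],0],[[0.016,0,0],0],[[0.024,0,0],0],[[0.03,0,0],0],[[0.036,0,0],0]]'

```text
clock: 10.42
tool_pos: [0.5748, 0.1215, 0.0665]
orientation: [180.0, 0.0, 3.2]
force: [0.1, -1.1, -0.2]
opening: 0.0438
gripper_force: 0.3
```

Request:
send_rows --deltas '[[[0.004,0,0],0],[[0.008,0,0],0],[[0.012,0,0],0],[[0.016,0,0],0],[[0.02,0,0],0]]'

```text
clock: 10.83
tool_pos: [0.5891, 0.1221, 0.0663]
orientation: [180.0, 0.2, 3.2]
force: [-14.5, 5.2, 8.1]
opening: 0.0434
gripper_force: 7.0
```

Request:
send_rows --deltas '[[[-0.02,0,0],0],[[-0.06,0,0],0],[[-0.09,0,0],0],[[-0.09,0,-0.05],0],[[-0.09,0,-0.1],0]]'

```text
clock: 11.25
tool_pos: [0.5157, 0.1173, 0.1457]
orientation: [179.8, 0.3, 3.3]
force: [1.2, 1.2, 1.4]
opening: 0.0438
gripper_force: 0.0
```

Request:
send_rows --deltas '[[[0,0,-0.05],0],[[0,0,-0.06],0],[[0,0,-0.06],0],[[0,0,-0.06],0],[[0,0,-0.06],0]]'

```text
clock: 11.67
tool_pos: [0.518, 0.1181, 0.194]
orientation: [180.0, 0.0, 3.2]
force: [-0.4, 1.1, -0.4]
opening: 0.0436
gripper_force: 0.0
```

```bash
python3 -c "
from h import *
s=ctrl.snapshot('scene'); cuts(s,'board1',.08); print(w2px(s,[[.66,.122+k,.087] for k in(-.05,.05)]).round()); 
b=ctrl.get_obs()
go(.684,.127,.19,3.2)"
```

```text
board1 0.86 px [518. 281.] n 1335 rect [479. 570.] [95. 97.] 74.2 [170.  32.  28.]
board1 0.84 px [407. 214.] n 1129 rect [347. 278.] [104. 100.] 19.7 [ 51. 131.  66.]
board1 0.79 px [321. 297.] n 305 rect [647. 120.] [ 20. 102.] 3.4 [128.  91.  57.]
board1 0.57 px [283. 268.] n 1280 rect [593.   4.] [97. 94.] 3.1 [145.  98.  55.]
[[302. 296.]
 [343. 306.]]
t 11.8 shares [0.208  0.0005 0.0043] turn 0.0 rows>= 4.0
```

The board is leaning: the visible strip measures 20x102 and lies parallel to the ledge.

Request:
send_rows --deltas '[[[0.208,0,0.005],0],[[0.208,0,0.005],0],[[0.208,0,0.005],0],[[0.208,0,0.005],0],[[0.208,0,0.005],0]]'

```text
clock: 12.18
tool_pos: [0.6899, 0.1274, 0.1861]
orientation: [179.8, 0.1, 3.2]
force: [0.8, -0.1, 0.2]
opening: 0.0438
gripper_force: 0.0
```

Request:
send_rows --deltas '[[[0,0,0.03],0],[[0,0,0.06],0],[[0,0,0.074],0],[[0,0,0.074],0],[[0,0,0.074],0]]'

```text
clock: 12.6
tool_pos: [0.6842, 0.1275, 0.1305]
orientation: [179.9, 0.1, 3.3]
force: [0.3, -0.5, 0.6]
opening: 0.0438
gripper_force: 0.0
```

Request:
send_rows --deltas '[[[-0.012,0,0],0],[[-0.024,0,0],0],[[-0.036,0,0],0],[[-0.048,0,0],0],[[-0.06,0,0],0]]'

```text
clock: 13.02
tool_pos: [0.6354, 0.125, 0.1324]
orientation: [-180.0, -0.1, 3.2]
force: [-0.4, 0.0, 0.3]
opening: 0.0437
gripper_force: 0.0
```

Request:
send_rows --deltas '[[[-0.012,0,0],0],[[-0.024,0,0],0],[[-0.036,0,0],0],[[-0.048,0,0],0],[[-0.06,0,0],0]]'

```text
clock: 13.43
tool_pos: [0.5876, 0.1222, 0.1314]
orientation: [-180.0, -0.0, 3.2]
force: [0.6, -0.3, -0.5]
opening: 0.0439
gripper_force: 0.0
```

```bash
python3 -c "
from h import *
s=ctrl.snapshot('scene'); cuts(s,'board1',.012); cuts(s,'glass',0); cuts(s,'slate1',.1)
go(.5,.3,.25,0)"
```

```text
board1 0.84 px [516. 278.] n 1372 rect [436. 590.] [104. 106.] 74.2 [175.  37.  32.]
board1 0.77 px [278. 268.] n 1011 rect [556. -12.] [104. 101.] 3.5 [127.  86.  49.]
board1 0.73 px [326. 284.] n 647 rect [576. 115.] [ 55. 100.] 3.6 [110.  73.  41.]
board1 0.69 px [409. 211.] n 1108 rect [297. 280.] [105. 108.] 15.1 [ 51. 135.  68.]
glass 0.73 px [417. 333.] n 1158 rect [646. 362.] [ 81. 113.] 76.2 [153. 154. 150.]
slate1 0.92 px [442. 271.] n 371 rect [513. 386.] [62. 44.] 85.9 [30. 28. 27.]
slate1 0.91 px [443. 257.] n 315 rect [469. 384.] [58. 41.] 84.2 [28. 28. 28.]
slate1 0.61 px [438. 285.] n 349 rect [557. 387.] [60. 41.] 83.6 [30. 29. 28.]
t 13.6 shares [-0.098  -0.2279 -0.1479] turn 0.036 rows>= 5.5
```

Both boards are over: A at (.556,-.012), B at about (.555,.118), yaw 3.5. The slates haven't moved. Next I'll go above the nearest slate, around (.450,.385).

Request:
send_rows --deltas '[[[0,0,-0.05],0],[[0,0,-0.1],0],[[0,-0.05,-0.13],0.02],[[-0.05,-0.1,-0.13],0.05],[[-0.08,-0.14,-0.13],0.07]]' --gripper 1

```text
clock: 14.05
tool_pos: [0.5303, 0.2195, 0.237]
orientation: [-179.9, -0.2, -3.3]
force: [0.1, 1.8, -1.7]
opening: 0.0714
gripper_force: 0.0
```

```bash
python3 -c "
from h import *
s=ctrl.snapshot('top'); cuts(s,'board1',.012)
go(.450,.385,.21,-2.7)"
```

```text
board1 0.78 px [122. 253.] n 509 rect [439. 615.] [ 59. 102.] 71.2 [125.  36.  33.]
board1 0.75 px [359. 225.] n 1441 rect [552. -11.] [103. 103.] 3.9 [115.  75.  43.]
board1 0.69 px [255. 313.] n 753 rect [296. 267.] [99. 71.] 16.1 [25. 73. 35.]
board1 0.68 px [315. 225.] n 1029 rect [547. 114.] [100.  96.] 1.5 [100.  63.  34.]
t 14.2 shares [-0.1067 -0.1987  0.0325] turn -0.003 rows>= 4.4
```

Request:
send_rows --deltas '[[[-0.107,-0.2,0.032],-0.005],[[-0.107,-0.2,0.032],-0.005],[[-0.107,-0.2,0.032],-0.005],[[-0.107,-0.2,0.032],-0.005],[[-0.107,-0.2,0.032],-0.005]]'

```text
clock: 14.57
tool_pos: [0.4511, 0.3863, 0.2087]
orientation: [-180.0, -0.0, -2.5]
force: [1.3, -0.3, 0.8]
opening: 0.0875
gripper_force: 0.0
```

```bash
python3 -c "
from h import *
s=ctrl.snapshot('wrist'); save(s,'w1'); 
for y in(.355,.415): print(w2px(s,[[.45,y,.1]]).round())
cuts(s,'slate1',.1); cuts(s,'rack',.046)
go(.450,.385,.154,-2.7)"
```

```text
[[371. 274.]]
[[269. 279.]]
slate1 0.95 px [307. 194.] n 3119 rect [500. 388.] [59. 17.] 86.6 [47. 44. 41.]
slate1 0.75 px [301. 116.] n 2026 rect [540. 391.] [60.  9.] 85.9 [74. 69. 64.]
slate1 0.63 px [316. 262.] n 3879 rect [460. 387.] [59. 25.] 86.0 [26. 25. 24.]
rack 0.96 px [312. 149.] n 14736 rect [534. 387.] [76. 73.] 86.4 [163. 129.  95.]
rack 0.32 px [303. 115.] n 2041 rect [542. 392.] [75. 12.] 85.9 [74. 68. 64.]
t 14.7 shares [-0.0026 -0.0013  0.0686] turn 0.002 rows>= 1.3
```

View pics/w1.png

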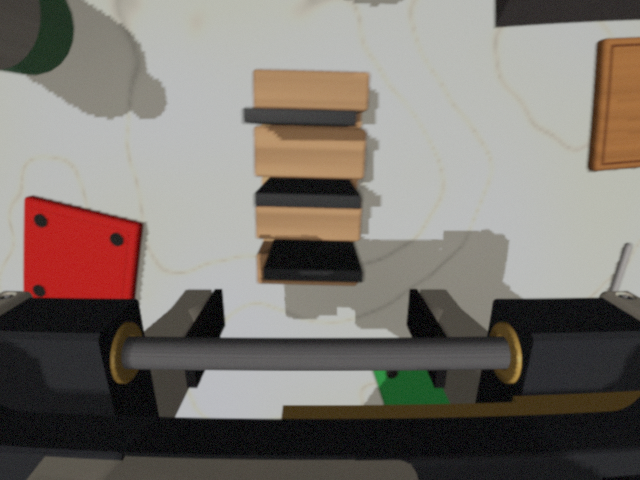

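The wrist view shows three slates at rows 115, 190 and 262, with the nearest one's top edge spanning columns 263-363. It is centred between the fingers, so I'll descend and grip.

Request:
send_rows --deltas '[[[0.0,-0.001,0.03],0.008],[[0.0,-0.001,0.06],0.008],[[0.0,-0.001,0.068],0.008],[[0.0,-0.001,0.068],0.008],[[0.0,-0.001,0.068],0.008]]'

```text
clock: 15.13
tool_pos: [0.4532, 0.3829, 0.1557]
orientation: [180.0, -0.0, -3.4]
force: [0.1, -0.0, 0.7]
opening: 0.0875
gripper_force: 0.0
```

Request:
send_rows --deltas '[[[0,0,0],0],[[0,0,0],0],[[0,0,0],0],[[0,0,0],0],[[0,0,0],0]]' --gripper 0

```text
clock: 15.55
tool_pos: [0.4526, 0.3839, 0.1559]
orientation: [-179.9, -0.0, -3.3]
force: [0.5, 0.2, 0.6]
opening: 0.0595
gripper_force: 6.5
```

Request:
send_rows --deltas '[[[0,0,0],0],[[0,0,0],0],[[0,0,0],0],[[0,0,0],0],[[0,0,0],0]]'

```text
clock: 15.97
tool_pos: [0.4527, 0.384, 0.1557]
orientation: [-179.9, -0.0, -3.3]
force: [-0.1, 0.9, 5.4]
opening: 0.059
gripper_force: 30.0
```

Request:
send_rows --deltas '[[[0,0,-0.01],0],[[0,0,-0.02],0],[[0,0,-0.033],0],[[0,0,-0.033],0],[[0,0,-0.033],0]]'

```text
clock: 16.38
tool_pos: [0.4525, 0.3837, 0.1825]
orientation: [-179.9, -0.0, -3.3]
force: [0.6, -1.1, -1.5]
opening: 0.0593
gripper_force: 30.0
```

Request:
send_rows --deltas '[[[-0.005,0,0],0],[[-0.01,0,0],0],[[-0.015,0,0],0],[[-0.02,0,0],0],[[-0.02,0,0],0]]'

```text
clock: 16.8
tool_pos: [0.4357, 0.3843, 0.1814]
orientation: [180.0, 0.0, -3.3]
force: [2.6, -0.7, -3.0]
opening: 0.0592
gripper_force: 30.0
```

Request:
send_rows --deltas '[[[0,0,-0.015],0],[[0,0,-0.03],0],[[0,0,-0.04],0],[[0,0,-0.04],0],[[0,0,-0.04],0]]'

```text
clock: 17.22
tool_pos: [0.4361, 0.3844, 0.2136]
orientation: [-180.0, 0.0, -3.3]
force: [0.2, -0.0, -2.2]
opening: 0.0594
gripper_force: 30.0
```

```bash
python3 -c "
from h import *
s=ctrl.snapshot('scene'); save(s,'s6',(380,180,560,320),3)
go(.595,.11,.20,3.5)"
```

```text
t 17.3 shares [0.2183 0.3306 0.0164] turn -0.076 rows>= 7.6
```

View pics/s6.png

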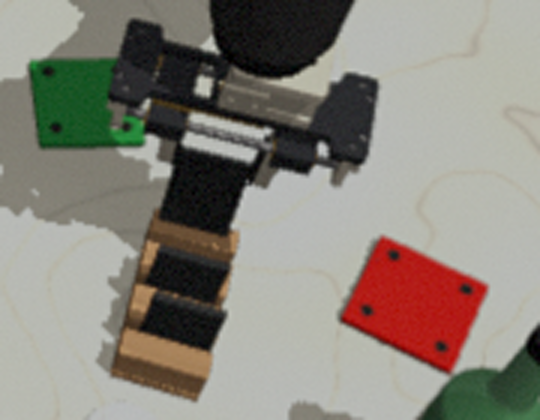

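The slate is out, gripped by its side edges and leaning (crop (205,195)). I'll carry it sideways clear of the rack first, then over board B.

Request:
send_rows --deltas '[[[0,0.05,0],-0.02],[[0,0.1,0],-0.04],[[0,0.14,0.01],-0.075],[[0.03,0.17,0.015],-0.075],[[0.06,0.2,0.015],-0.075]]'

```text
clock: 17.68
tool_pos: [0.4738, 0.2199, 0.2005]
orientation: [180.0, 0.1, 3.5]
force: [0.7, 1.3, -1.1]
opening: 0.0594
gripper_force: 30.0
```

```bash
python3 -c "
from h import *
for n in('top','scene'):
  s=ctrl.snapshot(n); cuts(s,'board1',.012); cuts(s,'slate1',.1)
go(.59,.117,.168,3.5)"
```

```text
board1 0.86 px [317. 220.] n 1167 rect [547. 114.] [101. 100.] 3.4 [114.  73.  40.]
board1 0.82 px [361. 226.] n 1460 rect [553. -12.] [105. 107.] 1.6 [113.  75.  43.]
board1 0.65 px [131. 263.] n 1383 rect [433. 594.] [102. 100.] 73.6 [127.  29.  27.]
board1 0.64 px [248. 315.] n 1265 rect [293. 281.] [100.  99.] 17.3 [33. 97. 46.]
slate1 0.66 px [207. 219.] n 136 rect [538. 390.] [65. 14.] 85.8 [45. 40. 35.]
slate1 0.64 px [226. 172.] n 854 rect [665. 352.] [87. 81.] 28.5 [105. 108. 107.]
slate1 0.44 px [200. 233.] n 34 rect [495. 407.] [10. 20.] 1.5 [53. 48. 43.]
board1 0.81 px [283. 268.] n 1303 rect [556. -11.] [106. 101.] 2.6 [154. 105.  61.]
board1 0.77 px [517. 281.] n 1361 rect [436. 590.] [102. 105.] 73.1 [170.  34.  29.]
board1 0.71 px [328. 277.] n 1289 rect [550. 113.] [104.  99.] 3.0 [154. 105.  59.]
board1 0.65 px [415. 201.] n 64 rect [249. 298.] [22. 36.] 15.1 [ 56. 131.  68.]
slate1 0.9 px [440. 286.] n 364 rect [556. 388.] [63. 42.] 87.4 [31. 30. 29.]
slate1 0.74 px [441. 269.] n 381 rect [513. 385.] [59. 45.] 82.9 [32. 29. 27.]
t 18.0 shares [0.1362 0.1395 0.0414] turn -0.001 rows>= 3.8
```

```bash
python3 -c "
from h import *
go(.578,.1146,.163,3.2)"
```

```text
t 18.0 shares [0.121  0.1416 0.0476] turn 0.002 rows>= 3.7
```

Request:
send_rows --deltas '[[[0.03,0.04,0.005],0],[[0.06,0.08,0.02],0],[[0.1,0.12,0.03],0],[[0.121,0.142,0.047],0],[[0.121,0.142,0.047],0]]'

```text
clock: 18.4
tool_pos: [0.5798, 0.112, 0.1609]
orientation: [179.9, 0.2, 3.3]
force: [0.2, 0.6, -2.6]
opening: 0.0594
gripper_force: 30.0
```

Request:
send_rows --deltas '[[[0,0,0.002],0],[[0,0,0.004],0],[[0,0,0.006],0],[[0,0,0.007],0],[[0,0,0.007],0]]'

```text
clock: 18.82
tool_pos: [0.5779, 0.1153, 0.1588]
orientation: [-180.0, -0.0, 3.5]
force: [0.1, 0.2, -1.4]
opening: 0.059
gripper_force: 30.0
```

```bash
python3 -c "
from h import *
s=ctrl.snapshot('scene'); save(s,'s7',(250,180,410,320),3)
go(.578,.1146,.157,3.2)"
```

```text
t 18.9 shares [-0.0001  0.0006  0.0023] turn 0.003 rows>= 0.0
```

View pics/s7.png

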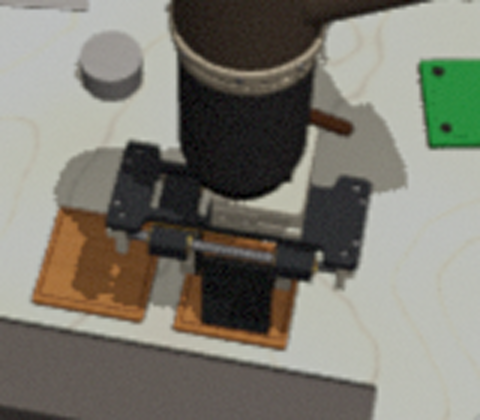

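The slate stands over board B with its foot near the board's far edge, at crop (238,330). I'll lower to touch.

Request:
send_rows --deltas '[[[0,0,0.001],0],[[0,0,0.002],0],[[0,0,0.003],0],[[0,0,0.004],0],[[0,0,0.004],0]]'

```text
clock: 19.28
tool_pos: [0.5799, 0.1149, 0.1574]
orientation: [-180.0, -0.2, 3.5]
force: [-1.2, 1.1, 11.0]
opening: 0.0591
gripper_force: 30.0
```

Request:
send_rows --deltas '[[[-0.008,0,0.001],0],[[-0.0164,0,0.003],0],[[-0.025,0,0.006],0],[[-0.0335,0,0.01],0],[[-0.041,0,0.0145],0]]'

```text
clock: 19.7
tool_pos: [0.547, 0.1137, 0.1466]
orientation: [-179.9, -0.3, 3.5]
force: [-7.6, 4.7, 19.2]
opening: 0.0592
gripper_force: 30.1
```

```bash
python3 -c "
from h import *
s=ctrl.snapshot('scene'); save(s,'s8',(250,180,410,320),3); cuts(s,'board1',.012)"
```

```text
board1 0.9 px [518. 278.] n 1306 rect [435. 592.] [100. 104.] 73.1 [174.  32.  28.]
board1 0.78 px [408. 212.] n 1056 rect [297. 280.] [104. 101.] 16.6 [ 45. 132.  63.]
board1 0.71 px [330. 289.] n 557 rect [557. 114.] [ 93. 100.] 4.6 [125.  86.  52.]
board1 0.6 px [285. 269.] n 1298 rect [557. -10.] [105. 103.] 3.6 [135.  92.  53.]
board1 0.5 px [441. 285.] n 376 rect [505. 400.] [67. 46.] 83.6 [35. 34. 32.]
```

View pics/s8.png

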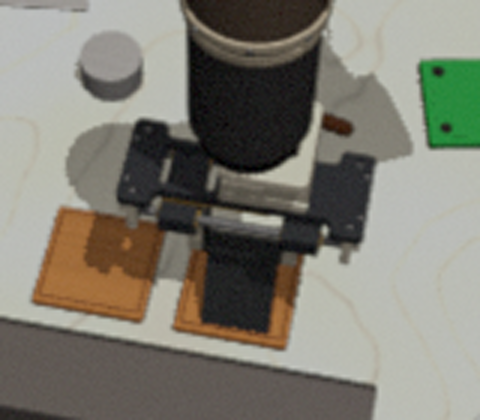

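The slate is pivoting and its foot hasn't moved (crop (238,325)). I'll continue with less pressing.

Request:
send_rows --deltas '[[[-0.008,0,0.002],0],[[-0.022,0,0.014],0],[[-0.033,0,0.028],0],[[-0.038,0,0.037],0],[[-0.042,0,0.045],0]]'

```text
clock: 20.22
tool_pos: [0.5116, 0.1105, 0.1078]
orientation: [-180.0, -0.0, 3.4]
force: [-3.9, 1.7, 4.5]
opening: 0.0597
gripper_force: 30.0
```

```bash
python3 -c "
from h import *
s=ctrl.snapshot('scene'); save(s,'s9',(250,180,410,320),3); cuts(s,'board1',.012);go(.508,.111,.083,3.2)"
```

```text
board1 0.94 px [517. 280.] n 1415 rect [435. 591.] [104. 107.] 72.8 [170.  38.  34.]
board1 0.72 px [285. 266.] n 1282 rect [556. -12.] [104. 100.] 3.5 [145.  98.  56.]
board1 0.6 px [323. 287.] n 605 rect [553. 113.] [ 97. 101.] 3.9 [137.  93.  54.]
board1 0.57 px [408. 213.] n 1105 rect [297. 281.] [109. 102.] 17.0 [ 49. 132.  65.]
t 20.3 shares [-0.0045 -0.0012  0.0302] turn 0.003 rows>= 0.6
```

View pics/s9.png

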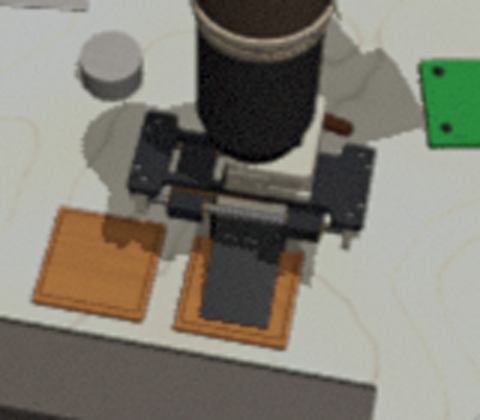

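The slate is nearly flat, at crop (240,285), with its foot in place. I'll finish the arc, release and rise.

Request:
send_rows --deltas '[[[-0.002,0,0.008],0],[[-0.004,0,0.016],0],[[-0.005,0,0.024],0],[[-0.005,0,0.029],0],[[-0.005,0,0.029],0]]'

```text
clock: 20.73
tool_pos: [0.508, 0.1099, 0.0835]
orientation: [180.0, 0.1, 3.4]
force: [-2.9, 0.3, 1.7]
opening: 0.0592
gripper_force: 30.0
```

Request:
send_rows --deltas '[[[0,0,0],0],[[0,0,0],0],[[0,0,0],0],[[0,0,0],0],[[0,0,0],0]]' --gripper 1

```text
clock: 21.15
tool_pos: [0.5083, 0.1101, 0.0846]
orientation: [-180.0, -0.0, 3.4]
force: [-0.6, 0.3, -0.2]
opening: 0.0854
gripper_force: 0.0
```

Request:
send_rows --deltas '[[[0,0,-0.05],0],[[0,0,-0.1],0],[[0,0,-0.15],0],[[-0.02,-0.05,-0.19],0.03],[[-0.04,-0.1,-0.19],0.07]]'

```text
clock: 21.57
tool_pos: [0.4783, 0.1779, 0.2402]
orientation: [-179.7, -0.4, -3.2]
force: [2.5, 1.3, -0.2]
opening: 0.0879
gripper_force: 0.0
```

```bash
python3 -c "
from h import *
for n in('top','scene'):
  s=ctrl.snapshot(n); cuts(s,'board1',.012); cuts(s,'slate1',.02); cuts(s,'slate1',.1)
go(.4965,.386,.21,-3)"
```

```text
board1 0.9 px [133. 260.] n 1356 rect [435. 594.] [101. 104.] 74.4 [128.  29.  27.]
board1 0.87 px [327. 218.] n 304 rect [548.  74.] [95. 21.] 5.1 [99. 66. 40.]
board1 0.67 px [362. 223.] n 1315 rect [553. -12.] [ 99. 100.] 5.4 [114.  72.  38.]
board1 0.65 px [253. 311.] n 856 rect [296. 272.] [100.  82.] 18.0 [34. 96. 47.]
board1 0.46 px [313. 215.] n 299 rect [569. 116.] [38. 56.] 1.5 [42. 41. 40.]
slate1 0.56 px [206. 218.] n 136 rect [547. 402.] [77. 15.] 84.8 [45. 40. 36.]
slate1 0.54 px [316. 216.] n 307 rect [568. 116.] [38. 56.] 1.5 [43. 41. 40.]
slate1 0.5 px [206. 226.] n 617 rect [541. 389.] [82. 64.] 88.5 [113.  85.  58.]
slate1 0.16 px [327. 215.] n 416 rect [548. 110.] [99. 93.] 1.6 [99. 70. 47.]
slate1 0.56 px [206. 218.] n 136 rect [537. 386.] [73. 14.] 84.8 [45. 40. 36.]
slate1 0.54 px [316. 216.] n 307 rect [557. 114.] [36. 53.] 1.5 [43. 41. 40.]
slate1 0.5 px [206. 226.] n 617 rect [531. 374.] [77. 61.] 88.5 [113.  85.  58.]
slate1 0.16 px [327. 215.] n 416 rect [538. 109.] [94. 89.] 1.6 [99. 70. 47.]
board1 0.79 px [325. 288.] n 642 rect [550. 114.] [102. 101.] 4.0 [143.  98.  58.]
board1 0.78 px [517. 280.] n 1358 rect [436. 591.] [103. 107.] 74.2 [169.  34.  29.]
board1 0.68 px [419. 216.] n 460 rect [291. 298.] [103.  62.] 13.7 [ 42. 128.  59.]
board1 0.67 px [284. 270.] n 1294 rect [557. -11.] [105. 101.] 3.9 [151. 104.  60.]
slate1 0.82 px [439. 286.] n 366 rect [511. 397.] [66. 44.] 86.3 [30. 28. 27.]
slate1 0.73 px [329. 274.] n 745 rect [545. 114.] [95. 63.] 3.4 [54. 50. 47.]
slate1 0.62 px [442. 269.] n 350 rect [464. 396.] [63. 46.] 84.5 [26. 25. 24.]
slate1 0.82 px [439. 286.] n 366 rect [557. 386.] [62. 41.] 86.3 [30. 28. 27.]
slate1 0.73 px [329. 274.] n 745 rect [589. 123.] [88. 59.] 3.4 [54. 50. 47.]
slate1 0.62 px [442. 269.] n 350 rect [514. 385.] [59. 43.] 84.5 [26. 25. 24.]
t 22.0 shares [ 0.0118 -0.2626  0.0302] turn 0.001 rows>= 5.1
```

The slate is flat on board B but about 6 mm short of centre along x; I'll nudge it later. Now the second slate.

Request:
send_rows --deltas '[[[0.012,-0.05,0.0],0],[[0.012,-0.1,0.0],0],[[0.012,-0.15,0.0],0],[[0.012,-0.2,0.02],0],[[0.012,-0.25,0.03],0]]'

```text
clock: 22.38
tool_pos: [0.4964, 0.3768, 0.2095]
orientation: [179.9, 0.1, -3.0]
force: [1.6, -0.1, -0.7]
opening: 0.0875
gripper_force: 0.0
```

Request:
send_rows --deltas '[[[0,-0.012,0],0],[[0,-0.012,0],0],[[0,-0.012,0],0],[[0,-0.012,0],0],[[0,-0.012,0],0]]'

```text
clock: 22.8
tool_pos: [0.4968, 0.3845, 0.2111]
orientation: [180.0, 0.0, -3.0]
force: [0.1, -0.3, 0.4]
opening: 0.0878
gripper_force: 0.0
```

```bash
python3 -c "
from h import *
s=ctrl.snapshot('wrist'); cuts(s,'slate1',.1)
s=ctrl.snapshot('top'); cuts(s,'board1',.012); cuts(s,'slate1',.02)
go(.4965,.386,.155,-3)"
```

```text
slate1 0.95 px [300. 194.] n 3086 rect [545. 390.] [60. 18.] 85.5 [43. 41. 39.]
slate1 0.66 px [311. 261.] n 3912 rect [505. 388.] [60. 27.] 85.1 [24. 23. 22.]
slate1 0.58 px [624. 171.] n 3186 rect [551. 208.] [66. 20.] 10.9 [43. 41. 40.]
board1 0.88 px [324. 223.] n 615 rect [558.  79.] [112.  56.] 29.3 [106.  71.  43.]
board1 0.68 px [246. 317.] n 1389 rect [292. 282.] [ 99. 101.] 17.0 [21. 68. 31.]
board1 0.66 px [363. 224.] n 1359 rect [553. -11.] [ 99. 101.] 3.1 [113.  72.  39.]
board1 0.52 px [143. 280.] n 55 rect [389. 561.] [15. 34.] 70.9 [110.  29.  26.]
slate1 0.85 px [316. 225.] n 718 rect [541. 113.] [86. 59.] 1.6 [42. 41. 40.]
t 23.1 shares [-0.0002 -0.0007  0.0706] turn 0.001 rows>= 1.4
```

Request:
send_rows --deltas '[[[0,-0.002,0.03],0.005],[[0,-0.002,0.06],0.005],[[0,-0.002,0.07],0.005],[[0,-0.002,0.07],0.005],[[0,-0.002,0.07],0.005]]'

```text
clock: 23.47
tool_pos: [0.4967, 0.3875, 0.1553]
orientation: [180.0, -0.0, -3.3]
force: [-0.4, 0.9, -0.3]
opening: 0.0876
gripper_force: 0.0
```

Request:
send_rows --deltas '[[[0,0,0],0],[[0,0,0],0],[[0,0,0],0],[[0,0,0],0],[[0,0,0],0]]' --gripper 0

```text
clock: 23.88
tool_pos: [0.4966, 0.3878, 0.1555]
orientation: [-180.0, -0.0, -3.3]
force: [-0.2, -0.3, 1.0]
opening: 0.0597
gripper_force: 3.1
```

Request:
send_rows --deltas '[[[0,0,0],0],[[0,0,0],0],[[0,0,0],0],[[0,0,0],0],[[0,0,0],0]]'

```text
clock: 24.3
tool_pos: [0.4968, 0.3878, 0.1555]
orientation: [-180.0, -0.0, -3.3]
force: [-0.1, -1.0, 5.8]
opening: 0.0592
gripper_force: 30.0
```

Request:
send_rows --deltas '[[[0,0,-0.01],0],[[0,0,-0.02],0],[[0,0,-0.033],0],[[0,0,-0.033],0],[[0,0,-0.033],0]]'

```text
clock: 24.72
tool_pos: [0.4967, 0.388, 0.1824]
orientation: [-179.9, -0.1, -3.3]
force: [0.8, -1.4, -1.5]
opening: 0.0592
gripper_force: 30.0
```

Request:
send_rows --deltas '[[[-0.005,0,0],0],[[-0.01,0,0],0],[[-0.015,0,0],0],[[-0.02,0,0],0],[[-0.02,0,0],0]]'

```text
clock: 25.13
tool_pos: [0.4798, 0.3885, 0.1812]
orientation: [180.0, 0.0, -3.3]
force: [2.6, -0.3, -1.7]
opening: 0.0595
gripper_force: 30.0
```

Request:
send_rows --deltas '[[[0,0,-0.015],0],[[0,0,-0.03],0],[[0,0,-0.045],0],[[0,0,-0.045],0],[[0,0,-0.045],0]]'

```text
clock: 25.55
tool_pos: [0.4802, 0.3886, 0.2175]
orientation: [-180.0, 0.0, -3.3]
force: [0.3, -0.4, -1.6]
opening: 0.0595
gripper_force: 30.0
```

```bash
python3 -c "
from h import *
s=ctrl.snapshot('scene'); cuts(s,'slate1',.1); cuts(s,'board1',.012)
go(.588,-.008,.20,3.5)"
```

```text
slate1 0.89 px [444. 254.] n 660 rect [472. 391.] [61. 82.] 79.8 [23. 23. 22.]
slate1 0.76 px [438. 285.] n 392 rect [558. 387.] [62. 43.] 84.9 [36. 33. 30.]
slate1 0.67 px [329. 273.] n 760 rect [588. 123.] [91. 58.] 3.6 [57. 54. 50.]
board1 0.95 px [519. 279.] n 1257 rect [438. 591.] [ 98. 102.] 74.3 [172.  29.  24.]
board1 0.83 px [325. 291.] n 540 rect [550. 114.] [103.  99.] 2.9 [149. 100.  57.]
board1 0.77 px [284. 268.] n 1251 rect [556. -11.] [104. 100.] 2.4 [154. 104.  59.]
board1 0.61 px [406. 211.] n 812 rect [298. 278.] [105.  95.] 15.1 [29. 91. 41.]
board1 0.49 px [268. 307.] n 8202 rect [677. -19.] [108. 545.] 3.3 [86. 80. 75.]
t 25.7 shares [0.1636 0.4864 0.0204] turn -0.076 rows>= 9.9
```

Request:
send_rows --deltas '[[[0,0.05,0],-0.02],[[0,0.1,0],-0.04],[[0,0.15,0],-0.075],[[0.03,0.19,0.01],-0.075],[[0.06,0.23,0.01],-0.075]]'

```text
clock: 26.12
tool_pos: [0.5164, 0.2001, 0.2082]
orientation: [180.0, 0.1, 3.5]
force: [-0.2, 0.7, -0.6]
opening: 0.0592
gripper_force: 30.0
```

```bash
python3 -c "
from h import *
go(.590,-.009,.164,3.5)"
```

```text
t 26.1 shares [0.0758 0.2665 0.0552] turn 0.0 rows>= 5.4
```

Request:
send_rows --deltas '[[[0.02,0.05,0.0],0],[[0.03,0.1,0.0],0],[[0.045,0.15,0.01],0],[[0.06,0.2,0.02],0],[[0.073,0.245,0.03],0]]'

```text
clock: 26.53
tool_pos: [0.5878, 0.0078, 0.1846]
orientation: [180.0, 0.0, 3.4]
force: [0.9, 0.4, -0.2]
opening: 0.0592
gripper_force: 30.0
```

```bash
python3 -c "
from h import *
s=ctrl.snapshot('scene'); cuts(s,'board1',.012)
go(.588,-.0095,.158,3.5)"
```

```text
board1 0.88 px [409. 215.] n 1007 rect [296. 280.] [104. 100.] 17.8 [ 43. 131.  61.]
board1 0.77 px [273. 277.] n 472 rect [573. -10.] [ 69. 101.] 3.1 [117.  79.  45.]
board1 0.77 px [330. 288.] n 613 rect [551. 115.] [101. 102.] 3.2 [145. 101.  61.]
board1 0.68 px [515. 281.] n 1388 rect [437. 592.] [103. 106.] 74.2 [171.  37.  32.]
t 26.6 shares [-0.0003  0.018   0.0308] turn -0.004 rows>= 0.7
```

Request:
send_rows --deltas '[[[0,0.018,0.015],0],[[0,0.018,0.025],0],[[0,0.018,0.029],0],[[0,0.018,0.031],0],[[0,0.018,0.031],0]]'

```text
clock: 27.05
tool_pos: [0.5883, -0.0037, 0.1601]
orientation: [180.0, 0.0, 3.5]
force: [-0.1, -0.5, -0.9]
opening: 0.0589
gripper_force: 30.0
```

Request:
send_rows --deltas '[[[0,0,0.001],0],[[0,0,0.002],0],[[0,0,0.003],0],[[0,0,0.003],0],[[0,0,0.003],0]]'

```text
clock: 27.47
tool_pos: [0.5886, -0.0043, 0.1583]
orientation: [-180.0, -0.0, 3.4]
force: [-0.1, 0.0, -0.6]
opening: 0.0588
gripper_force: 30.0
```

Request:
send_rows --deltas '[[[0,0.003,0],0],[[0,0.0065,0.0],0],[[0,0.0065,0.001],0],[[0,0.0065,0.003],0],[[0,0.0065,0.004],0]]'

```text
clock: 27.88
tool_pos: [0.5906, -0.0099, 0.1572]
orientation: [180.0, -0.2, 3.5]
force: [-2.0, -1.3, 17.5]
opening: 0.0592
gripper_force: 30.0
```

Request:
send_rows --deltas '[[[-0.008,0,0.0],0],[[-0.0164,0,0.002],0],[[-0.025,0,0.005],0],[[-0.0335,0,0.009],0],[[-0.041,0,0.0135],0]]'

```text
clock: 28.3
tool_pos: [0.5568, -0.0118, 0.1464]
orientation: [180.0, -0.2, 3.5]
force: [-6.0, 0.6, 15.2]
opening: 0.0594
gripper_force: 30.0
```

```bash
python3 -c "
from h import *
s=ctrl.snapshot('scene'); cuts(s,'board1',.012); cuts(s,'slate1',.03)"
```

```text
board1 0.96 px [516. 281.] n 1275 rect [435. 590.] [ 99. 103.] 72.2 [172.  30.  25.]
board1 0.89 px [325. 288.] n 578 rect [549. 113.] [104. 100.] 3.2 [146.  99.  57.]
board1 0.64 px [294. 273.] n 478 rect [557.  27.] [36. 98.] 88.9 [124.  88.  56.]
board1 0.6 px [409. 214.] n 1008 rect [297. 281.] [ 98. 101.] 15.1 [ 41. 130.  59.]
slate1 0.84 px [279. 267.] n 734 rect [563. -14.] [101.  62.] 13.7 [33. 31. 31.]
slate1 0.78 px [441. 285.] n 401 rect [518. 395.] [66. 48.] 83.7 [38. 34. 30.]
slate1 0.7 px [331. 274.] n 767 rect [549. 115.] [98. 63.] 5.3 [57. 54. 50.]
```

Request:
send_rows --deltas '[[[-0.008,0,0.003],0],[[-0.022,0,0.015],0],[[-0.033,0,0.029],0],[[-0.038,0,0.038],0],[[-0.042,0,0.046],0]]'

```text
clock: 28.87
tool_pos: [0.5217, -0.0139, 0.1071]
orientation: [180.0, 0.0, 3.4]
force: [-3.9, -0.3, 4.5]
opening: 0.0597
gripper_force: 30.0
```

Request:
send_rows --deltas '[[[-0.002,0,0.008],0],[[-0.004,0,0.016],0],[[-0.005,0,0.024],0],[[-0.005,0,0.028],0],[[-0.005,0,0.028],0]]'

```text
clock: 29.28
tool_pos: [0.5186, -0.0139, 0.084]
orientation: [180.0, 0.1, 3.4]
force: [-3.0, -0.5, 2.2]
opening: 0.0596
gripper_force: 30.0
```

Request:
send_rows --deltas '[[[0,0,0],0],[[0,0,0],0],[[0,0,0],0],[[0,0,0],0],[[0,0,0],0]]' --gripper 1

```text
clock: 29.7
tool_pos: [0.5189, -0.0138, 0.0852]
orientation: [-180.0, -0.0, 3.4]
force: [-0.3, 0.4, -0.2]
opening: 0.0856
gripper_force: 0.0
```

Request:
send_rows --deltas '[[[0,0,-0.05],0],[[0,0,-0.08],0],[[-0.05,0,-0.1],0],[[-0.1,0,-0.1],0],[[-0.1,0,-0.1],0]]' --gripper 0.4

```text
clock: 30.12
tool_pos: [0.4317, -0.0203, 0.1648]
orientation: [-179.9, 0.2, 3.3]
force: [-1.6, -0.4, -1.2]
opening: 0.0603
gripper_force: 0.0
```

```bash
python3 -c "
from h import *
for n in('top','scene'):
  s=ctrl.snapshot(n); cuts(s,'board1',.012); cuts(s,'slate1',.02)"
```

```text
board1 0.95 px [133. 263.] n 1407 rect [433. 593.] [103. 101.] 73.6 [124.  29.  26.]
board1 0.93 px [241. 319.] n 925 rect [292. 282.] [100.  95.] 17.3 [33. 99. 46.]
board1 0.69 px [323. 218.] n 665 rect [548. 114.] [103. 102.] 1.6 [102.  69.  43.]
board1 0.61 px [347. 221.] n 443 rect [552.  28.] [94. 21.] 1.3 [101.  67.  40.]
board1 0.44 px [205. 219.] n 169 rect [547. 404.] [78. 20.] 82.5 [49. 44. 39.]
slate1 0.66 px [360. 217.] n 644 rect [554.  -9.] [89. 59.] 1.3 [40. 38. 37.]
slate1 0.63 px [316. 226.] n 720 rect [543. 113.] [89. 58.] 1.7 [41. 40. 39.]
slate1 0.47 px [209. 222.] n 142 rect [547. 399.] [71. 15.] 85.1 [42. 36. 31.]
board1 0.94 px [327. 290.] n 615 rect [550. 113.] [103. 100.] 3.4 [141.  96.  55.]
board1 0.71 px [516. 278.] n 1377 rect [436. 590.] [104. 105.] 73.2 [165.  34.  29.]
board1 0.66 px [272. 266.] n 567 rect [556. -12.] [103. 101.] 3.0 [140.  96.  58.]
board1 0.66 px [408. 214.] n 1056 rect [297. 280.] [105. 101.] 15.9 [ 43. 126.  59.]
slate1 0.78 px [330. 276.] n 676 rect [546. 114.] [90. 61.] 4.9 [47. 46. 44.]
slate1 0.77 px [441. 284.] n 378 rect [511. 398.] [69. 45.] 87.4 [31. 29. 27.]
slate1 0.55 px [282. 263.] n 690 rect [556. -10.] [93. 60.] 3.7 [48. 47. 45.]
```

Slate 2 is centred on A. Slate 1 sits about 5 mm toward the robot on B, so I'll nudge it.

```bash
python3 -c "
from h import *
go(.470,.110,.11,3.3)"
```

```text
t 30.4 shares [ 0.0474 -0.1579  0.0687] turn 0.001 rows>= 3.4
```

Request:
send_rows --deltas '[[[0.0,-0.05,0.02],0],[[0.02,-0.1,0.04],0],[[0.047,-0.158,0.068],0],[[0.047,-0.158,0.068],0],[[0.047,-0.158,0.068],0]]'

```text
clock: 30.83
tool_pos: [0.4705, 0.113, 0.1083]
orientation: [179.9, 0.1, 3.6]
force: [0.5, 0.1, 0.4]
opening: 0.0354
gripper_force: 0.0
```

Request:
send_rows --deltas '[[[0,0,0.02],0],[[0,0,0.036],0],[[0,0,0.036],0],[[0,0,0.036],0],[[0,0,0.036],0]]'

```text
clock: 31.25
tool_pos: [0.4692, 0.1097, 0.082]
orientation: [180.0, -0.0, 3.4]
force: [-0.1, -0.2, 0.1]
opening: 0.0352
gripper_force: 0.0
```

```bash
python3 -c "
from h import *
go(.4945,.111,.0805,3.3)
s=ctrl.snapshot('wrist'); print(ctrl.get_obs()['opening'])"
```

```text
t 31.2 shares [0.0316 0.0003 0.0019] turn 0.001 rows>= 0.6
0.03521273699016115
```

Request:
send_rows --deltas '[[[0.01,0,0.001],0],[[0.018,0,0.001],0],[[0.024,0,0.001],0],[[0.029,0,0.001],0],[[0.032,0,0.001],0]]'

```text
clock: 31.72
tool_pos: [0.4942, 0.1109, 0.0812]
orientation: [180.0, 0.1, 3.4]
force: [-8.3, 1.0, 11.1]
opening: 0.0347
gripper_force: 5.0
```

Request:
send_rows --deltas '[[[-0.01,0,0],0],[[-0.02,0,-0.02],0],[[-0.02,0,-0.06],0],[[-0.04,0,-0.1],0],[[-0.06,0,-0.13],0]]'

```text
clock: 32.13
tool_pos: [0.4467, 0.1086, 0.1869]
orientation: [-180.0, -0.1, 3.4]
force: [-0.1, 1.1, 1.0]
opening: 0.035
gripper_force: 0.0
```

```bash
python3 -c "
from h import *
for n in('top','scene'):
  s=ctrl.snapshot(n); cuts(s,'board1',.012); cuts(s,'slate1',.02)
save(s,'fin',(200,180,480,370),2.8)"
```

```text
board1 0.85 px [132. 263.] n 1415 rect [433. 593.] [102. 105.] 74.4 [125.  30.  27.]
board1 0.75 px [374. 223.] n 469 rect [555. -51.] [98. 22.] 3.0 [105.  68.  40.]
board1 0.56 px [327. 213.] n 183 rect [577.  76.] [41. 19.] 1.4 [104.  71.  44.]
slate1 0.62 px [362. 220.] n 716 rect [554. -10.] [91. 59.] 4.3 [39. 37. 36.]
slate1 0.52 px [205. 220.] n 140 rect [547. 402.] [72. 15.] 85.1 [42. 37. 33.]
slate1 0.47 px [319. 212.] n 144 rect [583. 115.] [24. 53.] 1.5 [43. 43. 42.]
board1 0.83 px [516. 281.] n 1330 rect [435. 592.] [103. 103.] 74.6 [166.  31.  26.]
board1 0.81 px [409. 212.] n 1133 rect [297. 280.] [111. 104.] 16.2 [ 49. 127.  64.]
board1 0.75 px [342. 278.] n 538 rect [558. 149.] [ 61. 116.] 67.2 [140.  96.  57.]
board1 0.66 px [272. 266.] n 453 rect [556. -11.] [101.  98.] 4.1 [142.  94.  52.]
slate1 0.89 px [328. 276.] n 739 rect [553. 114.] [94. 61.] 3.1 [50. 47. 44.]
slate1 0.86 px [283. 265.] n 745 rect [556. -10.] [94. 65.] 2.2 [52. 49. 45.]
```

View pics/fin.png

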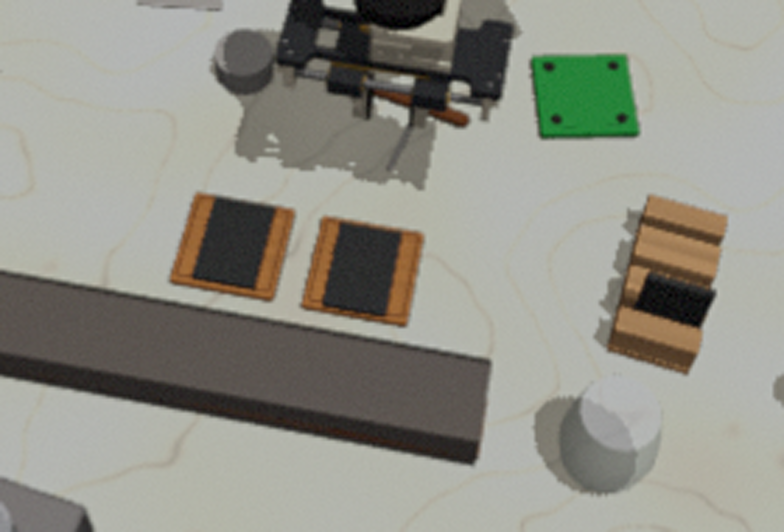

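The picture shows both boards face up with a slate centred flat on each, at (232,245) and (362,268). The spare slate stands in the holder at (675,298) and the glass is upright. Handing in.

```bash
python3 -c "
from h import *
print(ctrl.close_job())"
```

```text
the job is handed in; nothing more can be done
None
```

I handed the job in: both boards lie face up with a slate centred flat on each, the spare slate stands in the holder, and the glass was left standing.

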